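Switch the battery-bank selector over to the wing-nut terminal

TASK

Switch the battery-bank selector over to the terminal that carries the wing nut: lift the crank's spring pin clear of the plate by its knob, swing the crank the shorter way round to that terminal without letting the pin drop into any other socket, and set the pin down gently. The socket is never exactly where the terminal points, so feel along the plate until the spring drops the pin fully home in that terminal's socket, without forcing it, and let go of the knob. Leave the other things on the bench where they are.

Things in the scene. Friction and masses are not known exactly. Their poses are not given: they have to be found in the camera images.
- selector: battery-bank selector: round grey housing fixed to the bench, 268 mm across, its black top 36 mm above the bench. Origin: on the crank's vertical axis, at bench height. The crank starts within 13 degrees of its +x direction, where there is no socket; the four terminals stand at 65, 125, 235 and 295 degrees counter-clockwise from +x.
- plate_top (a point): centre of the flat aluminium ring plate on the selector, on the crank's axis, 50 mm above the bench (plate top). Outer radius 90 mm; four sockets, 13 mm square, at radius 72 mm, one facing each terminal. The plate is clamped by hand, its angle unreported: every socket lies 3 to 22 mm (all alike, along the arc) counter-clockwise, seen from above, of the line from the axis to its terminal. Frame otherwise as the selector.
- crank (a joint): angle of the crank (rad, counter-clockwise seen from above, 0 along the selector's +x). It turns endlessly with no stops and stays where it is left (friction 0.04 N m). Its steel arm and hub lie below the knob, their tops at most 81 mm above the bench.
- plunger: spring pin at the end of the crank arm, 72 mm from the crank's axis. Origin: the lowest point of its flat-ended steel pin, 10 mm thick. It slides only up and down on the crank: origin 50 mm above the bench when resting on the plate (as at the start), 38 mm when fully home in a socket, 62 mm when fully lifted. A spring and its weight press it down with 5 to 8 N.
- knob (a point): grip point of the pin's black plastic round knob, on the pin's centre line, 62 mm above the pin's lowest point. It spins freely on the pin. Knob: a plain upright cylinder, diameter 24 mm, from 28 mm below to 24 mm above this point. The slide is damped (40 N s per m). Let the pin down onto the plate before letting go.
- pin_tip (a point): lowest point of the pin. With the knob held loosely between the fingers the pin can be dragged along the plate (1 to 3 N) and springs into a socket by itself once within 1.5 mm of its centre; the socket's walls then block the crank, felt as a rise of the side force.
- wing_post: the terminal to switch to: fixed steel stud with a WING NUT (two ears, 40 mm across) on a round black foot 30 mm across, standing on the selector's rim 113 mm from the crank's axis, top 70 mm above the bench. Origin: centre of its foot's underside, 36 mm above the bench; yaw without meaning. It may stand at any of the four terminal places.
- hex_post1: another terminal: the same foot and stud with a plain hexagon nut, top 62 mm above the bench, 113 mm from the crank's axis; origin as for the wing-nut terminal. Fixed.
- hex_post2: another terminal: the same foot and stud with a plain hexagon nut, top 62 mm above the bench, 113 mm from the crank's axis; origin as for the wing-nut terminal. Fixed.
- hex_post3: another terminal: the same foot and stud with a plain hexagon nut, top 62 mm above the bench, 113 mm from the crank's axis; origin as for the wing-nut terminal. Fixed.
- fuse: loose white cartridge fuse with steel ends, 33 x 12 mm, lying on the selector's rim. Leave it alone.
- spare_nut: loose round steel nut, 20 mm across, 8 mm high, lying on the selector's rim. Leave it alone.
- wrench: loose open-ended steel wrench, 170 mm, lying on the bench to the right. Leave it alone.
- screwdriver: loose screwdriver, 190 mm, lying on the bench to the left. Leave it alone.
- spray_can: loose blue can, 52 mm across, 150 mm high. Leave it alone.
- glue_bottle: loose white bottle, 56 mm across, 130 mm high. Leave it alone.
- tape_roll: loose roll of grey tape lying flat, 90 mm across, 24 mm high. Leave it alone.

How it is judged:
By the outcome, as a careful person would: the job done as asked, in the order asked, and still so for the second after the job is handed in, with the robot touching nothing.
It also fails if it takes over 51 s, if anything falls off the work surface, if the arm or the gripper's body presses on something with over 40 N, if the wrist force passes 120 N, or if a joint passes its speed limit or range.

ROBOT

A 6-joint arm with a two-finger parallel gripper is mounted at the origin on the work surface. World frame = base frame: x ahead of the robot, y to its left, z up, the work surface at z = 0. Lengths are in m, angles in rad, forces in N, time in s.
With the tool pointing down it reaches from about 0.3 to 0.875 m from the base axis. Payload 6.4 kg.
Tool frame: the origin (TCP) lies between the finger pads; the fingertips stand 19 mm ahead of it and the grasp point (between the pads) is the TCP (ctrl.tips_ahead is the z of the fingertips in the tool frame, in m); z points along the fingers, y is the line along which they close (so a half turn about z gives the same grasp; the last joint's range is limited). The gripper opens to 85 mm and grips with 20 to 120 N. Pads are 22 mm wide; open, the fingers measure 114 mm over their backs; the gripper's body (76 mm by 85 mm) begins 54 mm behind the grasp point. The pads swing forward as they close: fully open they stand 13 mm farther back than shut.
Start: joints at [0.915, 0.181, 1.607, -0, 1.354, -0.206], TCP at [0.25, 0.518, 0.25] pointing down, gripper open.
Joint ranges: [-2.99, 2.99], [-0.89, 2.07], [0.3, 2.58], [-1.14, 4.28], [0, 2.63], [-3.12, 3.12]. Speed limits (rad/s): [2.57, 2.57, 3.01, 3.14, 3.14, 3.14].

INTERFACE

Orientations are given as a unit quaternion [w, x, y, z].
In Python, from bench import readout, vision, ctrl gives the robot as it stands.
- The arm moves only by the tool play_rows, never from a script. Its arguments are lists of equal length, an entry for each row: "xyz": the shift along the tool's x, y, z in mm, a list of three; "rot": the turn, a rotation vector about the tool's x, y, z in rad, a list of three; "grip": the opening, from 0 (shut) to 1 (fully open). In form: {"xyz": [[x, y, z], ...], "rot": [[rx, ry, rz], ...], "grip": [grip, ...]}. A call has exactly 10 rows; each row is the pose to reach, as a shift and turn from the pose commanded when the call began, along the tool's axes at that moment; what a row does not reach only later rows make up. A row lasts 1/8 s, in which the tool goes at most 62.5 mm and 10.7 degrees, less where a joint would pass 70% of its speed; a pose out of reach is approached as far as the arm can. A call with a gripper value outside its range is refused whole. The fingers move at their own pace and stop on an object; the grip force is fixed at half the most. Time passes only in rows, so rows that repeat a pose let the fingers close, or fill a call up. It gives the time, the measured TCP pose, the force, the opening and the grip force at its end, in the units of the state.
- readout.get_obs(): the state, without advancing time (a new reading comes with each control period).
- vision.camera(name): name is "scene" or "side" or "wrist"; returns a dict with "color" (420x560x3 uint8, red, green, blue), "depth" (420x560 float32, m along the optical axis (not along the pixel's ray), 0 where there is no reading), "camera_matrix" (3x3 intrinsics, pixels), "extrinsics" (4x4, takes a point from camera to world coordinates); the wrist camera has in their place "hand_eye" (4x4, takes a point from camera to tool coordinates, whose origin is the TCP and whose axes are the flange's). Camera axes: x right, y down, z forward; pixel columns grow to the right and rows downward; lengths in m; the calibration is good to about 2 mm. The wrist camera is an equidistant fisheye: a pixel r from the principal point sees the ray r / f radians off the axis. A picture is of the moment at which its call begins: read the wrist's pose just before it.
- ctrl.hand_in(): hands the job in; it is judged then, once.
The state is a dict: "time_s": time; "q": joint angles; "dq": joint speeds; "joint_efforts": joint torques, N m; "eef_pos": TCP position; "eef_rot": TCP orientation; "wrist_force": force on the tool from outside, world axes, zero at the start; "torque": the same for the moment, N m; "opening": opening from 0.0 (shut) to 1.0 (fully open); "grasp_force": force on a finger pad.
Only numpy, scipy, OpenCV 4.12 (cv2) and the standard library are available. Lean on these libraries where they do the work, as an engineer would, in place of code of your own. Each camera call takes 0.05 s, during which the arm holds its last target. There are 200 camera calls.

## Working session

There is one attempt and no reset: what is moved stays moved. The work goes in short steps, Python scripts to look and compute and a tool call to move; the robot and the scene stay as the last step left them, time stands still between calls to the robot, and variables do not carry over. Pictures are saved under pics/ and viewed, at most 10 in all, crops included, and the job is handed in when it is done.

Besides the shell and the picture viewer there is one more tool, called after "Request:" as name(argument=value, ...), one argument or row to a line, values as JSON. play_rows: Moves the arm, as the interface text tells. Its arguments: {"type":"object","properties":{"xyz":{"type":"array","items":{"type":"array","items":{"type":"number"}}},"rot":{"type":"array","items":{"type":"array","items":{"type":"number"}}},"grip":{"type":"array","items":{"type":"number"}}},"required":["xyz","rot","grip"]}

```bash
mkdir -p pics; ls
python3 - <<'E'
from bench import readout, vision, ctrl
import cv2,numpy as np,pickle
d={}
for n in("scene","side","wrist"):
    c=vision.camera(n);d[n]=c
    if n!="wrist":cv2.imwrite(f"pics/{n}0.png",c["color"][...,::-1]); print(n,c["camera_matrix"],c["extrinsics"])
d['obs']=readout.get_obs();print(d['obs'])
pickle.dump(d,open("d0.pkl","wb"))
E
```

```text
pics
scene [[401.18228957   0.         277.82189458]
 [  0.         401.18228957 206.59254383]
 [  0.           0.           1.        ]] [[-0.76420927  0.50222823 -0.40466159  1.02496604]
 [ 0.64487536  0.58433867 -0.49262978  0.54777973]
 [-0.01095316 -0.63742853 -0.77043163  0.97281212]
 [ 0.          0.          0.          1.        ]]
side [[501.45277366   0.         276.7706398 ]
 [  0.         501.45277366 207.05065604]
 [  0.           0.           1.        ]] [[-0.9875761  -0.09979315  0.12138686  0.41073699]
 [-0.15561381  0.51361592 -0.84379087  0.96489155]
 [ 0.02185832 -0.85219717 -0.522764    0.70165081]
 [ 0.          0.          0.          1.        ]]
{'time_s': 0.15, 'q': array([ 9.14703510e-01,  1.81428103e-01,  1.60776691e+00, -6.81168220e-06,
        1.35381019e+00, -2.06306697e-01]), 'dq': array([ 1.36807964e-04, -2.88636792e-03, -3.76754575e-03, -1.18913303e-05,
       -3.43234904e-04,  9.12460862e-04]), 'joint_efforts': array([ 1.03112448e-03, -4.45257246e+01, -3.51695538e+01, -2.70483933e-04,
        5.76863575e-03, -8.20595687e-06]), 'eef_pos': array([0.24973501, 0.51749222, 0.24956415]), 'eef_rot': array([-2.92174284e-04,  2.23001344e-01,  9.74817881e-01, -6.43015804e-04]), 'wrist_force': array([0.36381881, 0.33861022, 0.32911752]), 'torque': array([-0.00457698, -0.01412027,  0.03033175]), 'grasp_force': 0.0, 'opening': 1.0015959660798939}
```

View pics/scene0.png

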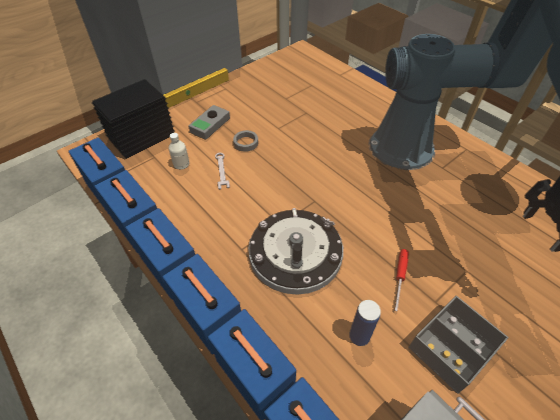

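View pics/side0.png

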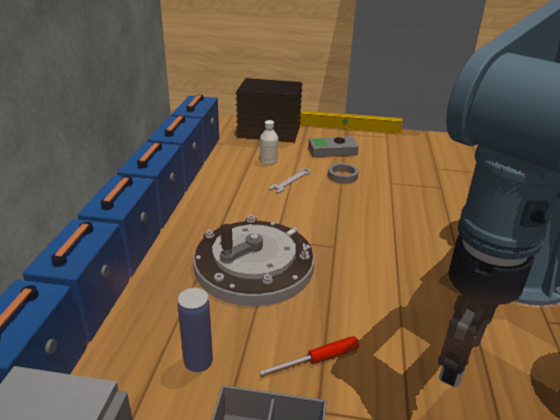

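The scene view shows the selector at about (296,248), and the side view shows it at about (254,258). The crank's knob is at (228,240) in the side view, and there is a likely wing nut near (305,250). Next I'll fit the plate circle and enlarge both views.

```bash
cat > h.py <<'E'
import numpy as np,cv2
from scipy.optimize import least_squares
def cast(c,uv,z):
    K=c["camera_matrix"];T=c["extrinsics"]
    uv=np.atleast_2d(uv).astype(float)
    r=np.c_[(uv[:,0]-K[0,2])/K[0,0],(uv[:,1]-K[1,2])/K[1,1],np.ones(len(uv))]@T[:3,:3].T
    return T[:3,3]+r*((z-T[2,3])/r[:,2:])
def proj(c,p):
    T=np.linalg.inv(c["extrinsics"]);p=np.atleast_2d(p)@T[:3,:3].T+T[:3,3]
    q=p@c["camera_matrix"].T
    return q[:,:2]/q[:,2:]
def circ(p,R=None):
    f=lambda x:np.hypot(p[:,0]-x[0],p[:,1]-x[1])-(x[2] if R is None else R)
    return least_squares(f,[*np.median(p[:,:2],0),R or .09],loss='soft_l1',f_scale=.002).x
E
python3 - <<'E'
import pickle;from h import *
d=pickle.load(open("d0.pkl","rb"))
ims=[]
for n,(u,v) in dict(scene=(296,248),side=(254,258)).items():
    c=d[n];im=c["color"]
    g=cv2.cvtColor(im,cv2.COLOR_RGB2HSV)
    dep=c["depth"]
    # top-of-housing: black mask outer boundary
    K=c["camera_matrix"];T=c["extrinsics"]
    vv,uu=np.mgrid[0:420,0:560]
    P=np.stack([(uu-K[0,2])/K[0,0]*dep,(vv-K[1,2])/K[1,1]*dep,dep],-1)@T[:3,:3].T+T[:3,3]
    near=np.hypot(uu-u,vv-v)<85
    for z,R in((.036,.134),(.05,.09)):
        m=near&(abs(P[...,2]-z)<.006)&(dep>0)
        cs,_=cv2.findContours(m.astype(np.uint8),cv2.RETR_EXTERNAL,cv2.CHAIN_APPROX_NONE)
        k=max(cs,key=cv2.contourArea)[:,0]
        h=cv2.convexHull(k)[:,0]
        p=cast(c,h,z);print(n,z,circ(p),circ(p,R)[:2],len(h))
    m=near&(P[...,2]>.085)&(P[...,2]<.15); q=P[m];print('knob',m.sum(),q.mean(0),q.min(0),q.max(0))
    s=im[v-65:v+65,u-75:u+75]
    ims.append(cv2.resize(s,None,fx=4,fy=4,interpolation=cv2.INTER_CUBIC))
    cv2.imwrite(f"pics/{n}1.png",ims[-1][...,::-1])
E
```

```text
scene 0.036 [0.58891339 0.09062904 0.13163273] [0.58913282 0.08975583] 29
scene 0.05 [0.58434905 0.06970499 0.10579062] [0.58784663 0.08883694] 24
knob 364 [0.74975366 0.15890051 0.13423923] [0.62246076 0.08698984 0.08521219] [0.84991898 0.35369565 0.14996762]
side 0.036 [0.58469934 0.09694307 0.13200452] [0.58447243 0.09567497] 31
side 0.05 [0.59146464 0.07538766 0.11049285] [0.58575523 0.09631875] 21
knob 894 [0.62238212 0.31027512 0.12978409] [0.60364338 0.13233779 0.08536332] [0.65285414 0.40349816 0.14999671]
```

View pics/scene1.png

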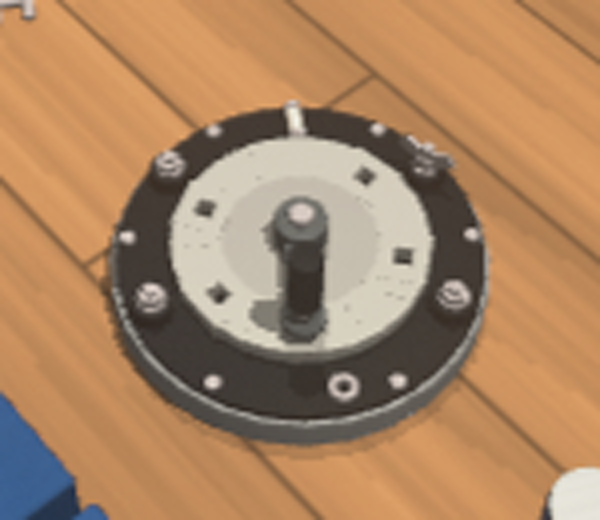

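View pics/side1.png

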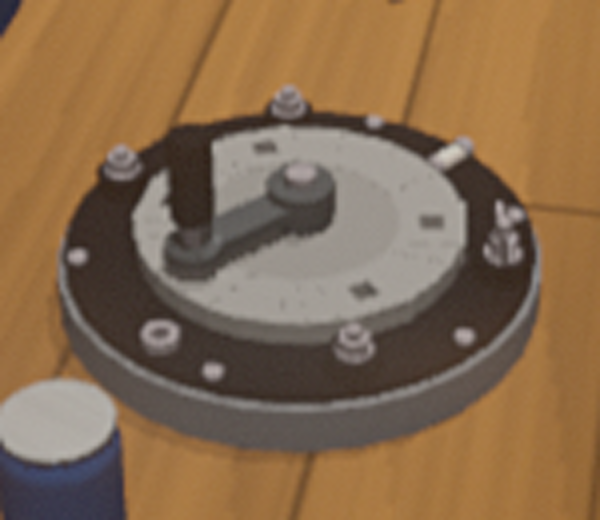

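Enlarged, the wing nut is at crop (428,160) in the scene view and (503,240) in the side view. The hex nuts in the scene view are at (454,294), (169,163) and (151,297), with sockets at (365,176), (403,256), (220,293) and (204,208). The knob points to the bottom of the scene view, so counter-clockwise the terminals run hex at 65° and wing at 125°. Next I'll refine the socket centres and cast rays onto the plate.

```bash
cat > m.py <<'E'
import pickle;from h import *
d=pickle.load(open("d0.pkl","rb"))
S=dict(scene=((296,248),{65:(403,256),125:(365,176),235:(204,208),295:(220,293)}),side=((254,258),{65:(365,290),125:(432,222),235:(264,147)}))
obs=[]
for n,((u,v),s) in S.items():
    c=d[n];g=cv2.cvtColor(c["color"],cv2.COLOR_RGB2GRAY).astype(float)
    for a,(x,y) in s.items():
        x=u-75+(x+.5)/4-.5;y=v-65+(y+.5)/4-.5
        x0,y0=int(round(x)),int(round(y));w=g[y0-4:y0+5,x0-4:x0+5]
        w=np.clip(np.percentile(w,75)-20-w,0,None);yy,xx=np.mgrid[y0-4:y0+5,x0-4:x0+5]
        cc=np.array([(w*xx).sum(),(w*yy).sum()])/w.sum()
        obs.append((n,a,cc,cast(d[n],cc,.05)[0,:2]));print(n,a,(x,y),cc,obs[-1][3])
def mod(x,a): t=x[2]+np.radians(a)+x[3]; return np.array(x[:2])+.072*np.array([np.cos(t),np.sin(t)])
for sel in(["scene"],["side"],["scene","side"]):
    f=lambda x:np.concatenate([mod([*x,0],a)-p for n,a,_,p in obs if n in sel])
    r=least_squares(f,[.587,.093,.7]);print(sel,r.x[:2],"socket yaw deg",np.degrees(r.x[2]),"res mm",np.round(f(r.x)*1e3,1))
# posts nut centres
P={"scene":{65:(454,294),125:(428,160),235:(169,163),295:(151,297)},"side":{65:(353,342),125:(503,240),235:(288,102),295:(122,163)}}
for n in P:
    for a,(x,y) in P[n].items():
        u,v=S[n][0];p=cast(d[n],[u-75+x/4-.4,v-65+y/4-.4],.054)[0,:2]-r.x[:2]
        print(n,a,np.hypot(*p),np.degrees(np.arctan2(p[1],p[0]))-a)
# knob top (z~.136): scene/side pixel, and can
u,v=S["scene"][0];print("knob scene",cast(d["scene"],[u-75+302/4,v-65+250/4],.136))
u,v=S["side"][0];print("knob side",cast(d["side"],[u-75+190/4,v-65+133/4],.136))
print("can",cast(d["scene"],[369,311],.15),cast(d["side"],[194,299],.15))
E
python3 m.py
```

```text
scene 65 (321.375, 246.625) [321.3245614  246.67602339] [0.5417999 0.1452957]
scene 125 (311.875, 226.625) [312.00888231 226.54256107] [0.51382884 0.07823017]
scene 235 (271.625, 234.625) [271.8440367  234.71690695] [0.61951032 0.02545647]
scene 295 (275.625, 255.875) [275.28056704 256.13703485] [0.65783613 0.08636274]
side 65 (269.875, 265.125) [269.56818182 265.17929293] [0.54067998 0.14541774]
side 125 (286.625, 248.125) [286.50488599 248.00977199] [0.51428896 0.07885575]
side 235 (244.625, 229.375) [244.19209809 228.25476839] [0.6216591  0.02041186]
['scene'] [0.58570335 0.08868233] socket yaw deg 63.09055954370791 res mm [-0.5  0.1  0.6  0.3  0.1 -0.3 -0.2 -0.1]
['side'] [0.58620242 0.08692479] socket yaw deg 62.46351571500577 res mm [ 1.7 -1.3  0.5 -1.3 -2.3  2.6]
['scene', 'side'] [0.5859041  0.08802498] socket yaw deg 62.94990763190603 res mm [-0.2 -0.5  0.8 -0.2  0.1 -1.   0.  -0.9  0.9 -0.6  0.3 -0.8 -2.   4. ]
scene 65 0.1133905234620934 49.42524736321138
scene 125 0.11404386472559024 49.42344704666752
scene 235 0.11196296723935602 -309.75780076875213
scene 295 0.11306997142357748 -309.1302104445677
side 65 0.11485502053446775 49.511919114268
side 125 0.11259009565063416 52.10297711526306
side 235 0.11069015852934155 -310.0339754442775
side 295 0.1112993033474032 -308.911267516223
knob scene [[0.6315269  0.13986926 0.136     ]]
knob side [[0.63044086 0.14466834 0.136     ]]
can [[0.63263499 0.37775655 0.15      ]] [[0.62577671 0.37987395 0.15      ]]
```

The fit is consistent. The centre is (0.586, 0.0885), all post radii come out near 113 mm, and the selector's yaw is about 50°. The sockets sit 13° past their terminals, or 16 mm of arc, which is within the stated 3 to 22 mm. The knob is at (0.632, 0.1435), and the target socket is near (0.514, 0.078) at about 188° world. I'm moving above the knob and turning the tool so its closing line is tangential at the target.

Request:
play_rows(
  xyz=[
    [-51, -17, 5],
    [-102, -34, 10],
    [-154, -52, 15],
    [-206, -69, 20],
    [-258, -87, 26],
    [-310, -104, 32],
    [-362, -122, 38],
    [-414, -139, 44],
    [-464, -156, 50],
    [-507, -171, 55],
  ],
  rot=[
    [0, 0, -0.06],
    [0, 0, -0.12],
    [0, 0, -0.18],
    [0, 0, -0.24],
    [0, 0, -0.3],
    [0, 0, -0.36],
    [0, 0, -0.42],
    [0, 0, -0.48],
    [0, 0, -0.54],
    [0, 0, -0.59],
  ],
  grip=[1, 1, 1, 1, 1, 1, 1, 1, 1, 1],
)

```text
time_s: 1.4
eef_pos: [0.6332, 0.1417, 0.1946]
eef_rot: [-0.0, -0.071, 0.998, 0.0]
wrist_force: [0.2, 0.5, -0.6]
opening: 1.0
grasp_force: 0.0
```

Run:
```python
from bench import readout, vision
import cv2,pickle
o=readout.get_obs();c=vision.camera("wrist");pickle.dump((o,c),open("w1.pkl","wb"))
print(o['eef_pos'],o['q'],c['hand_eye'],c['camera_matrix'])
cv2.imwrite("pics/w1.png",c["color"][...,::-1])
```

```text
[0.63323288 0.14166064 0.19455259] [ 3.75270019e-02  3.91722865e-01  1.45822364e+00  1.09233070e-05
  1.29237904e+00 -1.67440629e+00] [[-1.26888644e-03 -9.64566785e-01 -2.63835758e-01  6.67915549e-02]
 [ 9.99999026e-01 -1.07074094e-03 -8.94814489e-04 -4.87937054e-04]
 [ 5.80608586e-04 -2.63836637e-01  9.64567205e-01 -1.23820911e-01]
 [ 0.00000000e+00  0.00000000e+00  0.00000000e+00  1.00000000e+00]] [[325.1922621    0.         283.80773044]
 [  0.         325.1922621  212.97254594]
 [  0.           0.           1.        ]]
```

View pics/w1.png

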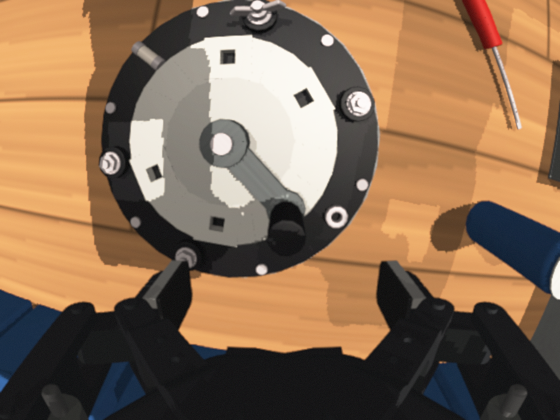

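The wrist view shows the sockets at (304,98), (228,57), (154,172) and (217,222). The hub is at (221,144), the knob top at about (287,235), and the wing nut at (257,15). Now I'll cross-check these against the earlier fit.

```bash
cat > w.py <<'E'
from h import *;import pickle
from scipy.spatial.transform import Rotation as Ro
def wcast(o,c,uv,z):
    K=c["camera_matrix"];H=c["hand_eye"];q=o["eef_rot"]
    R=Ro.from_quat([*q[1:],q[0]]).as_matrix()
    d=np.array(uv,float)-[K[0,2],K[1,2]];r=np.linalg.norm(d);t=r/K[0,0]
    ray=R@H[:3,:3]@np.array([*(d/r*np.sin(t)),np.cos(t)]);p=R@H[:3,3]+o["eef_pos"]
    return p+ray*(z-p[2])/ray[2]
E
python3 - <<'E'
from w import *
o,c=pickle.load(open("w1.pkl","rb"))
A={65:(304,98),125:(228,57),235:(154,172),295:(217,223)}
P={a:wcast(o,c,u,.05)[:2] for a,u in A.items()};print(P)
f=lambda x:np.concatenate([x[:2]+.072*np.array([np.cos(x[2]+np.radians(a)),np.sin(x[2]+np.radians(a))])-P[a] for a in P])
r=least_squares(f,[.586,.088,1.1]);print(r.x[:2],np.degrees(r.x[2]),np.round(f(r.x)*1e3,1))
for n,u,z in(("wing",(257,15),.06),("hex65",(355,103),.056),("hex235",(111,162),.056),("hub",(221,144),.081),("knobtop",(287,237),.136)):
    p=wcast(o,c,u,z)[:2];e=p-r.x[:2];print(n,p,np.hypot(*e),np.degrees(np.arctan2(e[1],e[0])))
E
```

```text
{65: array([0.5416193 , 0.14460576]), 125: array([0.51480787, 0.07802073]), 235: array([0.6187726 , 0.02387733]), 295: array([0.6569556 , 0.08519893])}
[0.58552798 0.08775662] 62.740187916812104 [-0.2  0.1 -0.6  0.   0.3  0.2  0.5 -0.3]
wing [0.47863146 0.09767136] 0.10735533447979957 174.70092997453332
hex65 [0.5391611  0.18565035] 0.108319298460931 115.34434433483277
hex235 [ 0.61300778 -0.01752578] 0.1088095681291577 -75.37157350921129
hub [0.58583771 0.08768654] 0.00031756101780663123 -12.749810239929419
knobtop [0.63094407 0.14257483] 0.07118747654274055 50.3587493853746
```

All three views agree: centre (0.5856, 0.088), target socket at (0.5143, 0.0783), knob at (0.6317, 0.1433). I'm lowering onto the knob and closing the gripper.

Request:
play_rows(
  xyz=[
    [1.3, 1.8, 18],
    [1.3, 1.8, 38],
    [1.3, 1.8, 58],
    [1.3, 1.8, 72],
    [1.3, 1.8, 77],
    [1.3, 1.8, 77],
    [1.3, 1.8, 77],
    [1.3, 1.8, 77],
    [1.3, 1.8, 77],
    [1.3, 1.8, 77],
  ],
  rot=[
    [0, 0, 0],
    [0, 0, 0],
    [0, 0, 0],
    [0, 0, 0],
    [0, 0, 0],
    [0, 0, 0],
    [0, 0, 0],
    [0, 0, 0],
    [0, 0, 0],
    [0, 0, 0],
  ],
  grip=[1, 1, 1, 1, 0.8, 0.5, 0.35, 0.25, 0.25, 0.25],
)

```text
time_s: 2.7
eef_pos: [0.6314, 0.1442, 0.1196]
eef_rot: [0.001, -0.07, 0.998, -0.001]
wrist_force: [-1.3, -4.6, 6.7]
opening: 0.268
grasp_force: 58.5
```

Request:
play_rows(
  xyz=[
    [0, 0, -1.5],
    [0, 0, -3],
    [0, 0, -4.5],
    [0, 0, -6],
    [0, 0, -7.5],
    [0, 0, -9],
    [0, 0, -10],
    [0, 0, -10],
    [0, 0, -10],
    [0, 0, -10],
  ],
  rot=[
    [0, 0, 0],
    [0, 0, 0],
    [0, 0, 0],
    [0, 0, 0],
    [0, 0, 0],
    [0, 0, 0],
    [0, 0, 0],
    [0, 0, 0],
    [0, 0, 0],
    [0, 0, 0],
  ],
  grip=[0.25, 0.25, 0.25, 0.25, 0.25, 0.25, 0.25, 0.25, 0.25, 0.25],
)

```text
time_s: 3.95
eef_pos: [0.6305, 0.1448, 0.1282]
eef_rot: [-0.0, -0.07, 0.998, -0.0]
wrist_force: [-2.4, -1.9, -6.9]
opening: 0.267
grasp_force: 58.7
```

The pin is up about 8.6 mm at about 7 N, which matches the spring with no stop contact. Now I'll work out the arc numbers.

Run:
```python
import numpy as np
C=np.array([.5856,.088]);X=np.array([-.990,-.140]);Y=np.array([-.140,.990])
P=lambda a:C+.072*np.array([np.cos(np.radians(a)),np.sin(np.radians(a))])
for s in(np.linspace(50.2,122,11),np.linspace(122,181,11)):
    print([[round(1e3*float(v@X),1),round(1e3*float(v@Y),1)] for v in [P(a)-P(s[0]) for a in s[1:]]])
```

```text
[[6.5, 6.3], [13.6, 11.7], [21.5, 16.2], [29.8, 19.7], [38.5, 22.1], [47.4, 23.4], [56.4, 23.6], [65.4, 22.7], [74.1, 20.6], [82.6, 17.5]]
[[6.6, -3.4], [12.8, -7.4], [18.6, -12.0], [23.9, -17.2], [28.6, -22.9], [32.7, -29.1], [36.2, -35.7], [38.9, -42.5], [40.9, -49.7], [42.2, -57.0]]
```

Request:
play_rows(
  xyz=[
    [6.5, 6.3, 0],
    [13.6, 11.7, 0],
    [21.5, 16.2, 0],
    [29.8, 19.7, 0],
    [38.5, 22.1, 0],
    [47.4, 23.4, 0],
    [56.4, 23.6, 0],
    [65.4, 22.7, 0],
    [74.1, 20.6, 0],
    [82.6, 17.5, 0],
  ],
  rot=[
    [0, 0, 0],
    [0, 0, 0],
    [0, 0, 0],
    [0, 0, 0],
    [0, 0, 0],
    [0, 0, 0],
    [0, 0, 0],
    [0, 0, 0],
    [0, 0, 0],
    [0, 0, 0],
  ],
  grip=[0.25, 0.25, 0.25, 0.25, 0.25, 0.25, 0.25, 0.25, 0.25, 0.25],
)

```text
time_s: 5.2
eef_pos: [0.5482, 0.1504, 0.1296]
eef_rot: [0.003, -0.07, 0.998, -0.001]
wrist_force: [5.0, -5.3, -7.2]
opening: 0.266
grasp_force: 58.7
```

Request:
play_rows(
  xyz=[
    [6.6, -3.4, 0],
    [12.8, -7.4, 0],
    [18.6, -12.0, 0],
    [23.9, -17.2, 0],
    [28.6, -22.9, 0],
    [32.7, -29.1, 0],
    [36.2, -35.7, 0],
    [38.9, -42.5, 0],
    [40.9, -49.7, 0],
    [42.2, -57.0, 0],
  ],
  rot=[
    [0, 0, 0],
    [0, 0, 0],
    [0, 0, 0],
    [0, 0, 0],
    [0, 0, 0],
    [0, 0, 0],
    [0, 0, 0],
    [0, 0, 0],
    [0, 0, 0],
    [0, 0, 0],
  ],
  grip=[0.25, 0.25, 0.25, 0.25, 0.25, 0.25, 0.25, 0.25, 0.25, 0.25],
)

```text
time_s: 6.45
eef_pos: [0.5131, 0.0885, 0.1287]
eef_rot: [0.001, -0.07, 0.998, 0.0]
wrist_force: [4.5, 0.0, -6.9]
opening: 0.263
grasp_force: 58.7
```

The crank is at about 180°, roughly 10 mm short of the socket. Setting the pin down gently.

Request:
play_rows(
  xyz=[
    [0, 0, 1.2],
    [0, 0, 2.4],
    [0, 0, 3.6],
    [0, 0, 4.8],
    [0, 0, 6],
    [0, 0, 7],
    [0, 0, 7.8],
    [0, 0, 8.4],
    [0, 0, 9],
    [0, 0, 9],
  ],
  rot=[
    [0, 0, 0],
    [0, 0, 0],
    [0, 0, 0],
    [0, 0, 0],
    [0, 0, 0],
    [0, 0, 0],
    [0, 0, 0],
    [0, 0, 0],
    [0, 0, 0],
    [0, 0, 0],
  ],
  grip=[0.25, 0.25, 0.25, 0.25, 0.25, 0.25, 0.25, 0.25, 0.25, 0.25],
)

```text
time_s: 7.7
eef_pos: [0.5132, 0.0885, 0.1199]
eef_rot: [0.001, -0.07, 0.998, -0.0]
wrist_force: [4.3, 0.8, -1.3]
opening: 0.267
grasp_force: 59.2
```

Request:
play_rows(
  xyz=[
    [0, 0, 0],
    [0, 0, 0],
    [0, 0, 0],
    [0, 0, 0],
    [0, -0.5, 0],
    [0, -1, 0],
    [0.1, -1.5, 0],
    [0.1, -2, 0],
    [0.1, -2.5, 0],
    [0.1, -3, 0],
  ],
  rot=[
    [0, 0, 0],
    [0, 0, 0],
    [0, 0, 0],
    [0, 0, 0],
    [0, 0, 0],
    [0, 0, 0],
    [0, 0, 0],
    [0, 0, 0],
    [0, 0, 0],
    [0, 0, 0],
  ],
  grip=[0.3, 0.3, 0.3, 0.3, 0.3, 0.3, 0.3, 0.3, 0.3, 0.3],
)

```text
time_s: 8.95
eef_pos: [0.5128, 0.0855, 0.1192]
eef_rot: [-0.0, -0.07, 0.998, 0.0]
wrist_force: [-0.8, 1.9, -0.9]
opening: 0.301
grasp_force: 1.0
```

Request:
play_rows(
  xyz=[
    [0, -0.5, 0],
    [0, -1, 0],
    [0, -1.5, 0],
    [0, -2, 0],
    [0, -2.5, 0],
    [0, -3, 0],
    [0, -3.5, 0],
    [-0.1, -4, 0],
    [-0.2, -4.5, 0],
    [-0.2, -5, 0],
  ],
  rot=[
    [0, 0, 0],
    [0, 0, 0],
    [0, 0, 0],
    [0, 0, 0],
    [0, 0, 0],
    [0, 0, 0],
    [0, 0, 0],
    [0, 0, 0],
    [0, 0, 0],
    [0, 0, 0],
  ],
  grip=[0.3, 0.3, 0.3, 0.3, 0.3, 0.3, 0.3, 0.3, 0.3, 0.3],
)

```text
time_s: 10.2
eef_pos: [0.5139, 0.0804, 0.1193]
eef_rot: [-0.0, -0.07, 0.998, -0.0]
wrist_force: [0.1, 0.2, -0.0]
opening: 0.3
grasp_force: 0.1
```

Request:
play_rows(
  xyz=[
    [0, -0.2, 0],
    [0, -0.4, 0],
    [0, -0.6, 0],
    [0, -0.8, 0],
    [0, -1, 0],
    [0, -1.2, 0],
    [0, -1.4, 0],
    [0, -1.6, 0],
    [0, -1.8, 0],
    [0, -2, 0],
  ],
  rot=[
    [0, 0, 0],
    [0, 0, 0],
    [0, 0, 0],
    [0, 0, 0],
    [0, 0, 0],
    [0, 0, 0],
    [0, 0, 0],
    [0, 0, 0],
    [0, 0, 0],
    [0, 0, 0],
  ],
  grip=[0.3, 0.3, 0.3, 0.3, 0.3, 0.3, 0.3, 0.3, 0.3, 0.3],
)

```text
time_s: 11.45
eef_pos: [0.5141, 0.0786, 0.1193]
eef_rot: [-0.0, -0.07, 0.998, 0.0]
wrist_force: [0.3, 0.4, -0.9]
opening: 0.303
grasp_force: 0.0
```

Request:
play_rows(
  xyz=[
    [0, -0.2, 0],
    [0, -0.4, 0],
    [0, -0.6, 0],
    [0, -0.8, 0],
    [0, -1, 0],
    [0, -1.2, 0],
    [0, -1.4, 0],
    [0, -1.6, 0],
    [0, -1.8, 0],
    [0, -2, 0],
  ],
  rot=[
    [0, 0, 0],
    [0, 0, 0],
    [0, 0, 0],
    [0, 0, 0],
    [0, 0, 0],
    [0, 0, 0],
    [0, 0, 0],
    [0, 0, 0],
    [0, 0, 0],
    [0, 0, 0],
  ],
  grip=[0.3, 0.3, 0.3, 0.3, 0.3, 0.3, 0.3, 0.3, 0.3, 0.3],
)

```text
time_s: 12.7
eef_pos: [0.5144, 0.0765, 0.1193]
eef_rot: [0.0, -0.07, 0.998, -0.0]
wrist_force: [-1.1, 1.1, 0.3]
opening: 0.298
grasp_force: 0.3
```

Request:
play_rows(
  xyz=[
    [0, -0.2, 0],
    [0, -0.4, 0],
    [0, -0.6, 0],
    [0, -0.8, 0],
    [0, -1, 0],
    [0, -1.2, 0],
    [0, -1.4, 0],
    [0, -1.6, 0],
    [0, -1.6, 0],
    [0, -1.6, 0],
  ],
  rot=[
    [0, 0, 0],
    [0, 0, 0],
    [0, 0, 0],
    [0, 0, 0],
    [0, 0, 0],
    [0, 0, 0],
    [0, 0, 0],
    [0, 0, 0],
    [0, 0, 0],
    [0, 0, 0],
  ],
  grip=[0.3, 0.3, 0.3, 0.3, 0.3, 0.3, 0.3, 0.3, 0.3, 0.3],
)

```text
time_s: 13.95
eef_pos: [0.5146, 0.0752, 0.1193]
eef_rot: [-0.0, -0.07, 0.998, 0.0]
wrist_force: [-1.3, 2.3, 1.4]
opening: 0.298
grasp_force: 1.2
```

Run:
```python
from bench import readout, vision
import cv2,pickle,numpy as np
o=readout.get_obs();c=vision.camera("wrist");s=vision.camera("side");pickle.dump((o,c,s),open("w2.pkl","wb"))
print(o['eef_pos'],o['wrist_force'])
a=cv2.resize(c["color"][100:400,130:430],(400,400));b=cv2.resize(s["color"][180:300,200:320],(400,400),interpolation=cv2.INTER_CUBIC)
cv2.imwrite("pics/w2.png",np.hstack([a,b])[...,::-1])
```

```text
[0.51459814 0.07516197 0.1193124 ] [-1.2795535   2.34805019  1.37940423]
```

View pics/w2.png

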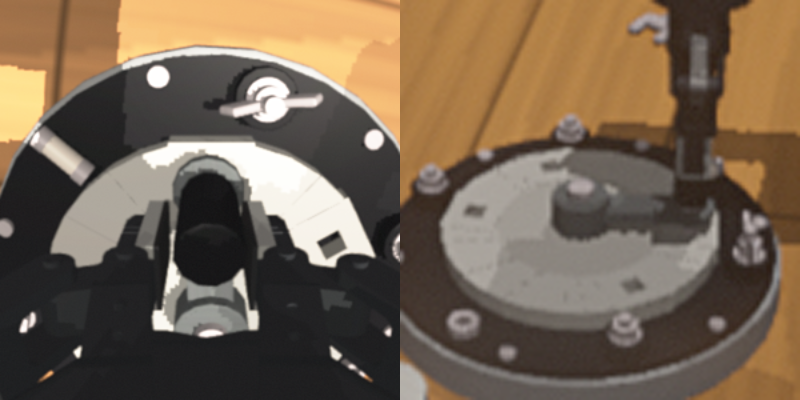

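The wrist crop shows the knob between the fingers, with its top at about crop (210,255), or full-image (287,291). I'll get its height from depth.

Run:
```python
from w import *
def pt(o,c,uv):
    K=c["camera_matrix"];H=c["hand_eye"];q=o["eef_rot"];R=Ro.from_quat([*q[1:],q[0]]).as_matrix()
    d=np.array(uv,float)-[K[0,2],K[1,2]];r=np.linalg.norm(d);t=r/K[0,0]
    cam=np.array([*(d/r*np.tan(t)),1])*c["depth"][uv[1],uv[0]]
    return R@(H[:3,:3]@cam+H[:3,3])+o["eef_pos"]
o,c=pickle.load(open("w1.pkl","rb"))
print("before",[pt(o,c,u).round(4) for u in((283,240),(287,237),(290,242),(228,70),(221,144))])
o,c,s=pickle.load(open("w2.pkl","rb"))
print("now",[pt(o,c,u).round(4) for u in((287,285),(287,291),(280,291),(294,291),(287,298),(287,260))])
```

```text
before [array([0.6335, 0.1405, 0.135 ]), array([0.6314, 0.1427, 0.1346]), array([0.6343, 0.1449, 0.1347]), array([0.526 , 0.0797, 0.0503]), array([0.5858, 0.0878, 0.0815])]
now [array([0.5108, 0.0753, 0.1244]), array([0.5139, 0.0758, 0.124 ]), array([0.5139, 0.0728, 0.1247]), array([0.5136, 0.0787, 0.1238]), array([0.5172, 0.0762, 0.124 ]), array([0.503 , 0.0742, 0.1167])]
```

The knob top is at z = 0.124, exactly 12 mm lower than before, so the pin is fully home. I'm easing off the side force, opening and withdrawing straight up.

Request:
play_rows(
  xyz=[
    [0, 0.7, 0],
    [0, 1.2, 0],
    [0, 1.2, 0],
    [0, 1.2, 0],
    [0, 1.2, 0],
    [0, 1.2, 0],
    [0, 1.2, 0],
    [0, 1.2, -5],
    [0, 1.2, -20],
    [0, 1.2, -35],
  ],
  rot=[
    [0, 0, 0],
    [0, 0, 0],
    [0, 0, 0],
    [0, 0, 0],
    [0, 0, 0],
    [0, 0, 0],
    [0, 0, 0],
    [0, 0, 0],
    [0, 0, 0],
    [0, 0, 0],
  ],
  grip=[0.3, 0.3, 0.4, 0.5, 0.6, 0.8, 0.8, 0.8, 0.8, 0.8],
)

```text
time_s: 15.3
eef_pos: [0.5148, 0.0761, 0.1557]
eef_rot: [0.0, -0.07, 0.998, -0.0]
wrist_force: [0.4, -0.1, 0.1]
opening: 0.803
grasp_force: 0.0
```

Request:
play_rows(
  xyz=[
    [0, 0, -20],
    [0, 0, -40],
    [0, 0, -60],
    [0, 0, -70],
    [0, 0, -80],
    [0, 0, -80],
    [0, 0, -80],
    [0, 0, -80],
    [0, 0, -80],
    [0, 0, -80],
  ],
  rot=[
    [0, 0, 0],
    [0, 0, 0],
    [0, 0, 0],
    [0, 0, 0],
    [0, 0, 0],
    [0, 0, 0],
    [0, 0, 0],
    [0, 0, 0],
    [0, 0, 0],
    [0, 0, 0],
  ],
  grip=[0.8, 0.8, 0.8, 0.8, 0.8, 0.8, 0.8, 0.8, 0.8, 0.8],
)

```text
time_s: 16.55
eef_pos: [0.5144, 0.0762, 0.2341]
eef_rot: [-0.0, -0.07, 0.998, 0.0]
wrist_force: [-0.2, -0.5, 0.5]
opening: 0.8
grasp_force: 0.0
```

Run:
```python
from bench import readout, vision
import cv2,pickle
o=readout.get_obs();c=vision.camera("wrist");pickle.dump((o,c),open("w3.pkl","wb"))
print(o['time_s'],o['eef_pos'],o['wrist_force'])
cv2.imwrite("pics/w3.png",c["color"][...,::-1])
```

```text
16.55 [0.51435315 0.07620042 0.2340544 ] [-0.16495371 -0.51958364  0.54214207]
```

View pics/w3.png

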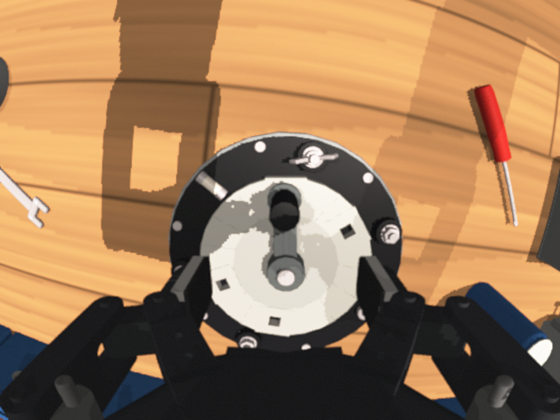

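The crank sits in the wing-nut socket, just counter-clockwise of the wing nut at (313,157). The knob top is at (285,215), and the loose items haven't moved. One last height check, then I'll hand in.

Run:
```python
from w import *
from bench import ctrl
o,c=pickle.load(open("w3.pkl","rb"))
K=c["camera_matrix"];H=c["hand_eye"];q=o["eef_rot"];R=Ro.from_quat([*q[1:],q[0]]).as_matrix()
def pt(uv):
    d=np.array(uv,float)-[K[0,2],K[1,2]];r=np.linalg.norm(d);t=r/K[0,0]
    return R@(H[:3,:3]@(np.array([*(d/r*np.tan(t)),1])*c["depth"][uv[1],uv[0]])+H[:3,3])+o["eef_pos"]
p=pt((285,216));print(p)
if abs(p[2]-.124)<.004: print(ctrl.hand_in())
```

```text
[0.51359706 0.07629045 0.12475493]
the job is handed in; nothing more can be done
None
```

The selector is switched to the wing-nut terminal with the pin fully home in its socket (knob top 12 mm lower than when it rested on the plate) and the knob released; the job was handed in at about 16.6 s, with no verdict shown.

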